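# Put the spectacle case away in the push-to-open drawer

## Task

First press the front of the low chest's handleless drawer so that its push-push latch lets go and the drawer springs out; check that it really has opened. Then take the spectacle case out of its stand, lay it down flat on the slate mat and let go, take it again by its wider sides, and put it flat in the drawer. Push the drawer in until it latches, let go and see that it stays shut. Leave the candles and pots around undisturbed.

Things in the scene. Friction and masses are not known exactly. Their poses are not given: they have to be found in the camera images.
- cabinet: Low pale-wood chest, 190 mm deep (x), 226 mm wide (y), 66 mm high, fixed, with one handleless drawer that opens along its own -x. Origin: under its middle, on the table (10 mm nearer the drawer than the middle of the carcass); carcass from x = -85 to +105 mm. Its pose differs each time.
- drawer (a joint): How far the drawer is out, m: 0 shut and latched, 0.135 fully open (stop), -0.0075 pressed in hard (stop). Push-push: shut, press to -0.006 or deeper and let go: a soft spring drives it fully open in 1 s. From open (over 0.07), push to -0.006 or deeper and let go: it latches at 0. Shallower, it springs out again; another full press opens it. Pushing takes 2 to 4 N, more at the stop.
- drawer_front (a point): Centre of the white drawer front's outer face, moves with the drawer. The front is a plain panel 222 mm wide, 56 mm high (6 to 62 mm above the table), 10 mm thick; press it along the chest's +x (axes as the chest's).
- drawer_in (a point): Centre of the drawer's inner floor, 18 mm above the table, moves with the drawer; axes as the chest's. Inside it is 130 mm (x) by 192 mm (y); side and back walls rise 18 mm above the inner floor, the front panel 44 mm. Only 40 mm of height above the inner floor is free under the chest's top, so the case goes in only lying flat, its length along y.
- case: Black hard spectacle case, a rounded slab 160 mm long (its x), 32 mm thick (its y), 60 mm wide (its z), about 0.16 kg. Starts standing on a long narrow edge (z up) in the stand. Origin: centre of that narrow edge face. Lying flat, its z is level.
- case_mid (a point): The middle of the spectacle case (30 mm along its z from the origin); axes as the case's.
- rack: Fixed wooden stand that holds the case on edge: base 180 (x) by 75 (y) mm, 8 mm thick, two walls 170 mm long along x, 36 mm high above the table, with a 40 mm slot between them. Origin: under its middle, on the table. The case's top 32 mm stand above the walls.
- mat: Fixed dark slate mat, 180 (x) by 220 (y) mm, 4 mm thick, lying on the table. Origin: under its middle. The space over it is free. The stand and the mat may change sides.
- herb_pot: Bystander: small grey pot, 68 mm across and 62 mm high, with a low plant. Origin: centre of its underside.
- short_candle: Bystander: short grey candle, 52 mm across, 45 mm high, standing on the rear half of the chest's top. Origin: centre of its underside.
- grey_candle: Bystander: grey pillar candle, 64 mm across, 85 mm high. Origin: centre of its underside.
Not all that is in view belongs to the job. What is shaped like the case but turquoise is not meant.

How it is judged:
By the outcome, as a careful person would: the job done as asked, in the order asked, and still so for the second after the job is handed in, with the robot touching nothing.
It also fails if it takes over 72 s, if anything falls off the work surface, if the arm or the gripper's body presses on something with over 40 N, if the wrist force passes 120 N, or if a joint passes its speed limit or range.

## Robot

A 7-joint arm with a two-finger parallel gripper is mounted at the origin on the work surface. World frame = base frame: x ahead of the robot, y to its left, z up, the work surface at z = 0. Lengths are in m, angles in rad, forces in N, time in s.
With the tool pointing down it reaches from about 0.4 to 0.85 m from the base axis. Payload 10.4 kg.
Tool frame: the origin (TCP) lies on the centre line of the jaws, within the pads' length; the fingertips stand 17 mm ahead of it and the grasp point (between the pads) lies 2 mm behind it; z points along the fingers, y is the line along which they close (so a half turn about z gives the same grasp; the last joint's range is limited). The gripper opens to 85 mm and grips with 20 to 120 N. Pads are 22 mm wide; open, the fingers measure 114 mm over their backs; the gripper's body (76 mm by 85 mm) begins 54 mm behind the grasp point. The pads swing forward as they close: fully open they stand 13 mm farther back than shut.
Start: joints at [-1.366, 0.332, -0.065, 1.46, 0.022, 1.35, -0.088], TCP at [0.141, 0.609, 0.248] pointing down, gripper open.
Joint ranges: [-2.6, 2.6], [-0.5, 2.12], [-1.47, 1.34], [0.16, 2.42], [-1.27, 4.41], [0.06, 2.06], [-2.6, 2.6]. Speed limits (rad/s): [2.22, 2.22, 2.79, 2.79, 3.14, 3.14, 3.14].

## Interface

Orientations are given as a unit quaternion [x, y, z, w].
In Python, from workcell import sensors, imaging, order, spotter gives the robot as it stands. The module is installed in compiled form; this text tells all that it offers.
- The arm moves only by the shell command python3 -m inch 'ROWS' [FORCE]. ROWS is JSON, a list that holds one entry, the list of rows, each a list of 7 numbers: the shift along the tool's x, y, z in m, then the turn, a rotation vector about the tool's x, y, z in rad, then the closure, from -1 (fully open) to 1 (shut). In form: [[[x, y, z, ax, ay, az, hand], ...]]. A call has 1 to 10 rows; each row is the pose to reach, as a shift and turn from the pose commanded when the call began, along the tool's axes at that moment; what a row does not reach only later rows make up. A row lasts 1/10 s, in which the tool goes at most 50 mm and 8.59 degrees, less where a joint would pass 70% of its speed; a pose out of reach is approached as far as the arm can. A call with a gripper value outside its range is refused whole. The fingers move at their own pace and stop on an object; FORCE is the grip in N (left out, the last holds). Time passes only in rows, so rows that repeat a pose let the fingers close. It gives the time, the measured TCP pose, the force, the opening and the grip force at its end, in the units of the state.
- sensors.get_obs(): the state, without advancing time (a new reading comes with each control period).
- imaging.camera(name): name is "scene" or "side" or "wrist"; returns the picture (420x560x3 uint8, blue, green, red); there is no depth.
- imaging.calibration(name): a dict with "mtx" (3x3 intrinsics, pixels), "R" (3x3) and "t" (3): a world point X has camera coordinates R X + t; the wrist camera has in their place "tool_from_camera" (4x4, takes a point from camera to tool coordinates, whose origin is the TCP and whose axes are the flange's). Camera axes: x right, y down, z forward; pixel columns grow to the right and rows downward; lengths in m; the calibration is good to about 2 mm. A picture is of the moment at which its call begins: read the wrist's pose just before it. calibration takes no time and is no camera call.
- order.hand_in(): hands the job in; it is judged then, once.
Trained networks look in the newest picture that a camera, given by its name, has taken for a name from the list of things; names that differ only in an ending like _2 or _b are one class to them, and where a whole thing is asked for, a point or a joint stands for the part that bears it (a point fixed in the world has none). Each returns a list of dicts, best first, with "conf" (0 to 1); they miss things now and then, are a little off and sometimes report something else, mostly with a low value. They report only what shows in the picture. A call takes as long as a camera call. They do not tell look-alikes from the thing itself.
- spotter.look_for(label, camera): "pixel" ([column, row] in pixels, amid what is visible of it).
The state is a dict: "clock": time; "joint_pos": joint angles; "joint_velocities": joint speeds; "tau": joint torques, N m; "position": TCP position; "ee_rot": TCP orientation; "ft_force": force on the tool from outside, world axes, zero at the start; "torque": the same for the moment, N m; "grip_width": opening from 0.0 (shut) to 1.0 (fully open); "grasp_force": force on a finger pad.
Only numpy, scipy, OpenCV 4.12 (cv2) and the standard library are available. Lean on these libraries where they do the work, as an engineer would, in place of code of your own. Each camera call takes 0.05 s, during which the arm holds its last target. There are 200 camera calls.

## Working session

There is one attempt and no reset: what is moved stays moved. The work goes in short steps, Python scripts to look and compute and a shell command to move; the robot and the scene stay as the last step left them, time stands still between calls to the robot, and variables do not carry over. Pictures are saved under pics/ and viewed, at most 11 in all, crops included, and the job is handed in when it is done.

```bash
mkdir -p pics; python3 - <<'E'
from workcell import sensors, imaging, spotter
import cv2,numpy as np
o=sensors.get_obs();print(o['clock'],o['position'],o['ee_rot'])
ims=[]
for c in("scene","side"):
    im=imaging.camera(c);ims.append(im)
    cal=imaging.calibration(c);R=np.array(cal['R']);t=np.array(cal['t']);print(c,'campos',-R.T@t)
    for n in("cabinet","drawer_front","case","rack","mat","herb_pot","short_candle","grey_candle"):
        print(c,n,[(np.round(d['pixel']).tolist(),round(d['conf'],2)) for d in spotter.look_for(n,c)][:3])
    cv2.imwrite(f'pics/{c}0.png',im)
print(imaging.calibration("wrist"))
E
```

```text
0.0 [0.14105675 0.6085137  0.24750961] [ 1.13649249e-01  9.93520668e-01 -7.26196772e-04 -5.91377202e-05]
scene campos [1.22305528 0.09863922 0.91173172]
scene cabinet [([270.0, 262.0], 0.79)]
scene drawer_front [([276.0, 228.0], 0.83)]
scene case [([408.0, 207.0], 0.76), ([388.0, 166.0], 0.61)]
scene rack [([403.0, 220.0], 0.78)]
scene mat [([161.0, 191.0], 0.65)]
scene herb_pot [([409.0, 262.0], 0.56)]
scene short_candle [([296.0, 280.0], 0.8)]
scene grey_candle [([149.0, 244.0], 0.91)]
side campos [ 0.49493457 -0.85443964  0.66995897]
side cabinet [([340.0, 221.0], 0.69)]
side drawer_front [([304.0, 218.0], 0.7)]
side case [([262.0, 163.0], 0.9), ([206.0, 166.0], 0.68), ([304.0, 215.0], 0.17)]
side rack [([254.0, 172.0], 0.56)]
side mat [([252.0, 354.0], 0.77), ([341.0, 221.0], 0.19)]
side herb_pot [([321.0, 146.0], 0.69), ([305.0, 218.0], 0.24)]
side short_candle [([361.0, 187.0], 0.67)]
side grey_candle [([369.0, 306.0], 0.61), ([256.0, 173.0], 0.26)]
{'mtx': array([[303.51563152,   0.        , 279.84997859],
       [  0.        , 303.51563152, 214.23316689],
       [  0.        ,   0.        ,   1.        ]]), 'tool_from_camera': array([[ 8.87828686e-04, -9.51040088e-01, -3.09066276e-01,
         7.99671604e-02],
       [ 9.99999382e-01,  1.05105492e-03, -3.61628653e-04,
        -1.13576361e-03],
       [ 6.68768974e-04, -3.09065764e-01,  9.51040434e-01,
        -1.25130210e-01],
       [ 0.00000000e+00,  0.00000000e+00,  0.00000000e+00,
         1.00000000e+00]])}
```

View pics/scene0.png

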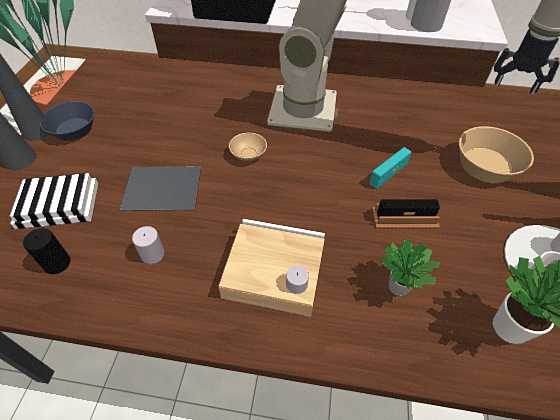

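View pics/side0.png

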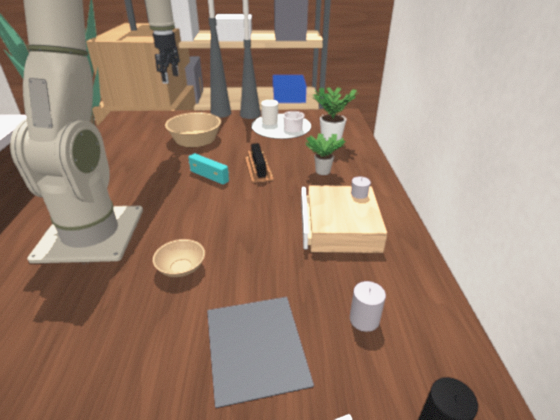

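Scene view: chest at (270,262), its white front facing the robot, the black case in its stand at (408,207), the mat at (161,191), the turquoise decoy at (388,166). I'll zoom in to get the corners.

```bash
python3 - <<'E'
import cv2,numpy as np
s=cv2.imread('pics/scene0.png');d=cv2.imread('pics/side0.png')
def cr(im,x,y,w,h,f=4):
    c=cv2.resize(im[y:y+h,x:x+w],None,fx=f,fy=f,interpolation=cv2.INTER_CUBIC)
    for k in range(0,w,10):
        cv2.line(c,(k*f,0),(k*f,6 if (x+k)%50 else 14),(0,255,255),1)
        if (x+k)%20==0: cv2.putText(c,str(x+k),(k*f,24),0,.35,(0,255,255),1)
    for k in range(0,h,10):
        cv2.line(c,(0,k*f),(8,k*f),(0,255,255),1)
        if (y+k)%20==0: cv2.putText(c,str(y+k),(8,k*f+4),0,.35,(0,255,255),1)
    return c
A=cr(s,210,210,120,110,5)[:300*2]   # 600x550
B=cr(s,365,190,80,50,3)
C=cr(d,230,135,60,60,4)
out=np.zeros((600,800,3),np.uint8)
a=cr(s,210,210,125,110,4);out[:440,:500]=a
b=cr(s,368,192,75,45,4);out[:180,500:800]=b
c=cr(d,235,135,50,55,4);out[185:405,500:700]=c
e=cr(d,292,175,100,48,4);out[408:600,400:800]=e[:192]
cv2.imwrite('pics/z1.png',out)
E
```

```text
(no output)
```

View pics/z1.png

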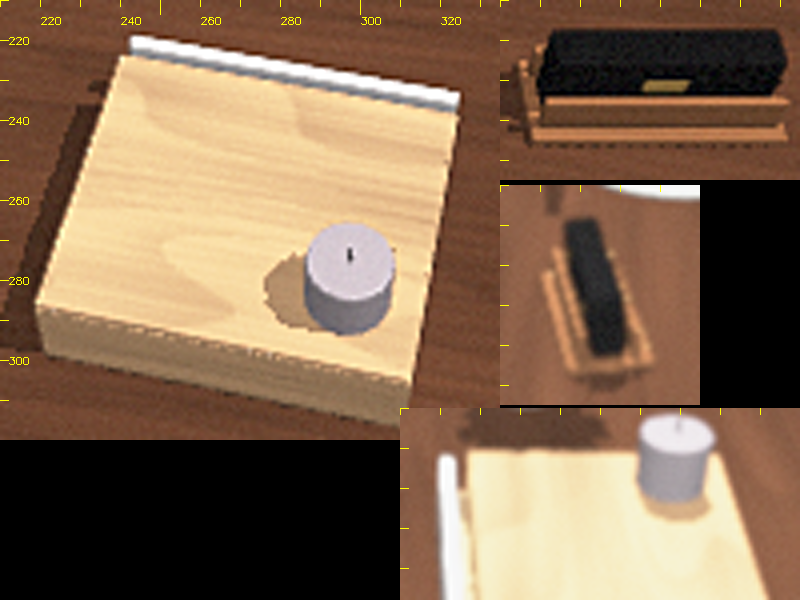

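The zoom shows the chest's top corners at (240,224), (324,238), (313,305.5) and (219,285.5), and the stand nearly parallel to the image rows at (408,217). Next I fit the poses.

```bash
cat > h.py <<'E'
import numpy as np, cv2
from scipy.optimize import least_squares
from scipy.spatial.transform import Rotation as Rn
from workcell import sensors, imaging, spotter
def cam(c):
    k=imaging.calibration(c)
    if c!="wrist": return np.array(k['mtx']),np.array(k['R']),np.array(k['t'])
    o=sensors.get_obs();T=np.eye(4);T[:3,:3]=Rn.from_quat(o['ee_rot']).as_matrix();T[:3,3]=o['position']
    T=np.linalg.inv(T@np.array(k['tool_from_camera']));return np.array(k['mtx']),T[:3,:3],T[:3,3]
def ray(c,px,z,cm=None):
    K,R,t=cm or cam(c);d=R.T@np.linalg.inv(K)@np.array([px[0],px[1],1.]);o=-R.T@t
    return o+d*(z-o[2])/d[2]
def fit(obs,p0):  # obs: (cam or cm,pixel,localpoint) -> x,y,yaw
    def f(p):
        r=[]
        c,s=np.cos(p[2]),np.sin(p[2])
        for cm,px,l in obs:
            K,R,t=cm;X=np.array([p[0]+c*l[0]-s*l[1],p[1]+s*l[0]+c*l[1],l[2]])
            q=K@(R@X+t);r+=list(q[:2]/q[2]-px)
        return r
    s=least_squares(f,p0,loss='soft_l1');return s.x,np.round(f(s.x),1)
def delta(dx,dy,dz):  # world shift -> tool axes
    o=sensors.get_obs();return Rn.from_quat(o['ee_rot']).as_matrix().T@np.array([dx,dy,dz])
E
python3 - <<'E'
from h import *
S=cam("scene");D=cam("side")
for p in [(240,224.2),(324.2,238),(312.7,305.5),(219,285.5)]: print('chest',ray(0,p,.066,S).round(4))
for p in [(242.7,219.2),(324.7,233)]: print('front',ray(0,p,.062,S).round(4))
for p in [(376.7,227),(439.5,227)]: print('rackbase',ray(0,p,.008,S).round(4))
for p in [(379.3,216.5),(439.7,216.5)]: print('wall',ray(0,p,.036,S).round(4))
for p in [(381,200),(438,200)]: print('casetop',ray(0,p,.066,S).round(4))
for p in [(132,167),(200,166),(195,209),(122,209)]: print('mat',ray(0,p,.004,S).round(4))
for p in [(208,308),(290,299),(308,387),(217,402)]: print('mat side',ray(0,p,.004,D).round(4))
for p in [(253.3,181.8),(273,178)]: print('rack side',ray(0,p,.004,D).round(4))
ob=[(S,p,l) for p,l in zip([(240,224.2),(324.2,238),(312.7,305.5),(219,285.5),(242.7,219.2),(324.7,233)],[(-.085,-.113,.066),(-.085,.113,.066),(.105,.113,.066),(.105,-.113,.066),(-.095,-.111,.062),(-.095,.111,.062)])]
print('chest',*fit(ob,[.6,.1,0]))
for n,c,px,z in [('herb','scene',(401,290),0),('grey','scene',(150,258),0),('grey','side',(367,322),0),('bowl','scene',(247,155),.0),('decoy','scene',(390,170),.03)]:
    print(n,ray(c,px,z).round(3))
E
```

```text
chest [ 0.6103 -0.0969  0.066 ]
chest [0.6188 0.1268 0.066 ]
chest [0.8103 0.1169 0.066 ]
chest [ 0.7953 -0.1066  0.066 ]
front [ 0.5899 -0.0943  0.062 ]
front [0.5999 0.1268 0.062 ]
rackbase [0.516  0.2711 0.008 ]
rackbase [0.4875 0.4453 0.008 ]
wall [0.4999 0.2727 0.036 ]
wall [0.4729 0.4385 0.036 ]
casetop [0.465  0.2714 0.066 ]
casetop [0.4395 0.4276 0.066 ]
mat [ 0.3973 -0.502   0.004 ]
mat [ 0.3578 -0.2884  0.004 ]
mat [ 0.5323 -0.2533  0.004 ]
mat [ 0.5667 -0.4643  0.004 ]
mat side [ 0.3574 -0.2824  0.004 ]
mat side [ 0.5403 -0.2635  0.004 ]
mat side [ 0.5609 -0.4737  0.004 ]
mat side [ 0.3979 -0.4947  0.004 ]
rack side [0.4465 0.2555 0.004 ]
rack side [0.5135 0.2785 0.004 ]
chest [ 0.69675027  0.01077912 -0.05606836] [ 0.2 -1.4  0.6 -0.1  0.4 -0.9 -0.5 -0.1 -0.6  1.7 -0.2  2.6]
herb [0.7   0.334 0.   ]
grey [ 0.712 -0.325  0.   ]
grey [ 0.702 -0.331  0.   ]
bowl [ 0.279 -0.151  0.   ]
decoy [0.305 0.307 0.03 ]
```

```bash
cat >> h.py <<'E'
def to(x,y,z,yaw_deg,tilt_deg=0): # tool y at yaw (world), z down; tilt leans tool z toward +tool y side
    o=sensors.get_obs();R0=Rn.from_quat(o['ee_rot']);a=np.radians(yaw_deg)
    R1=np.array([[-np.sin(a),np.cos(a),0],[np.cos(a),np.sin(a),0],[0,0,-1.]]).T.reshape(3,3)
    R1=np.column_stack([[-np.sin(a),np.cos(a),0],[np.cos(a),np.sin(a),0],[0,0,-1.]])
    R1=Rn.from_matrix(R1)*Rn.from_rotvec([-np.radians(tilt_deg),0,0])
    d=R0.as_matrix().T@(np.array([x,y,z])-o['position'])
    print('t',round(o['clock'],2),'pos',o['position'].round(4),'f',np.round(o['ft_force'],1),'w',round(float(o['grip_width']),3),round(float(o['grasp_force']),1),'q',np.round(o['joint_pos'],2).tolist())
    print('row',d.round(4).tolist(),(R0.inv()*R1).as_rotvec().round(4).tolist())
E
python3 -m inch '[[[-0.43,-0.385,0,0,0,1.1,1],[-0.43,-0.385,0,0,0,1.1,1],[-0.43,-0.385,0,0,0,1.1,1],[-0.43,-0.385,0,0,0,1.1,1],[-0.43,-0.385,0,0,0,1.1,1],[-0.43,-0.385,0,0,0,1.1,1],[-0.43,-0.385,0,0,0,1.1,1],[-0.43,-0.385,0,0,0,1.1,1],[-0.43,-0.385,0,0,0,1.1,1],[-0.43,-0.385,0,0,0,1.1,1]]]'
python3 -c "
from h import *
to(.545,.018,.10,-3)"
```

```text
clock: 1.9
position: [0.4295, 0.198, 0.2487]
ee_rot: [0.616, 0.788, 0.001, -0.0]
ft_force: [1.0, 1.0, -0.3]
grip_width: -0.001
grasp_force: 0.0
t 1.9 pos [0.4295 0.198  0.2487] f [ 1.   1.  -0.3] w -0.001 0.0 q [-0.92, -0.02, 0.39, 1.86, 0.01, 1.3, -0.29]
row [-0.2026, 0.0686, 0.1486] [0.0008, -0.001, 0.2953]
```

```bash
python3 -m inch '[[[-0.2,0.0686,0.1,0,0,0.295,1],[-0.2,0.0686,0.1,0,0,0.295,1],[-0.2,0.0686,0.1,0,0,0.295,1],[-0.2,0.0686,0.1,0,0,0.295,1],[-0.2,0.0686,0.1,0,0,0.295,1],[-0.2026,0.0686,0.205,0,0,0.295,1],[-0.2026,0.0686,0.205,0,0,0.295,1],[-0.2026,0.0686,0.205,0,0,0.295,1],[-0.2026,0.0686,0.205,0,0,0.295,1],[-0.2026,0.0686,0.205,0,0,0.295,1]]]'
python3 -c "
from h import *
to(.545,.018,.043,-3)
cv2.imwrite('pics/w1.png',imaging.camera('wrist'));cv2.imwrite('pics/s1.png',imaging.camera('side'))
a=cv2.imread('pics/w1.png');b=cv2.imread('pics/s1.png')
cv2.imwrite('pics/m1.png',np.vstack([cv2.resize(a,(400,300)),cv2.resize(b[130:280,230:430],(400,300),interpolation=cv2.INTER_CUBIC)]))"
```

```text
clock: 2.9
position: [0.5456, 0.0201, 0.0458]
ee_rot: [0.725, 0.689, 0.001, 0.001]
ft_force: [-0.1, 0.5, 0.3]
grip_width: 0.003
grasp_force: 0.0
t 2.9 pos [0.5456 0.0201 0.0458] f [-0.1  0.5  0.3] w 0.003 0.0 q [-0.58, 0.41, 0.55, 1.9, -0.27, 0.9, 0.04]
row [-0.0021, -0.0005, 0.0028] [0.0031, -0.001, 0.0007]
```

View pics/m1.png

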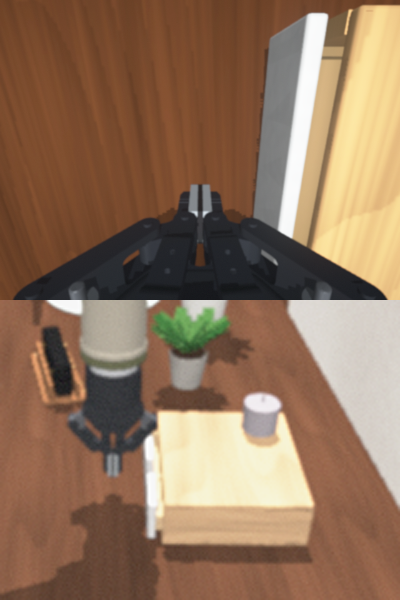

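The fingers are clear in front of the white panel (side view: fingers at x≈.545, gap of about 30 mm). I'll raise a little and press.

```bash
python3 -m inch '[[[0,0.01,-0.01,0,0,0,1],[0,0.02,-0.01,0,0,0,1],[0,0.025,-0.01,0,0,0,1],[0,0.03,-0.01,0,0,0,1],[0,0.033,-0.01,0,0,0,1],[0,0.036,-0.01,0,0,0,1],[0,0.036,-0.01,0,0,0,1]]]'
python3 -m inch '[[[0,0.002,0,0,0,0,1],[0,0.004,0,0,0,0,1],[0,0.004,0,0,0,0,1]]]'
python3 -m inch '[[[0,0.002,0,0,0,0,1],[0,0.004,0,0,0,0,1],[0,0.004,0,0,0,0,1]]]'
```

```text
clock: 3.7
position: [0.5798, 0.0178, 0.0529]
ee_rot: [0.725, 0.688, -0.0, -0.0]
ft_force: [-2.1, 0.1, 1.2]
grip_width: -0.0
grasp_force: 0.9
clock: 4.0
position: [0.5839, 0.0176, 0.0531]
ee_rot: [0.725, 0.688, -0.0, -0.0]
ft_force: [-2.1, 0.0, -1.2]
grip_width: 0.002
grasp_force: 0.8
clock: 4.3
position: [0.5867, 0.0175, 0.053]
ee_rot: [0.725, 0.688, -0.001, -0.001]
ft_force: [-9.5, 0.3, 4.5]
grip_width: -0.002
grasp_force: 4.9
```

```bash
python3 -m inch '[[[0,0.002,0,0,0,0,1],[0,0.002,0,0,0,0,1]]]'
python3 -m inch '[[[0,-0.03,0,0,0,0,1],[0,-0.04,-0.04,0,0,0,1],[0,-0.04,-0.09,0,0,0,1],[0,-0.04,-0.14,0,0,0,1],[0,-0.04,-0.14,0,0,0,1],[0,-0.04,-0.14,0,0,0,1],[0,-0.04,-0.14,0,0,0,1],[0,-0.04,-0.14,0,0,0,1],[0,-0.04,-0.14,0,0,0,1],[0,-0.04,-0.14,0,0,0,1]]]'
python3 -c "
from h import *
to(.465,.352,.2,9.3)
b=imaging.camera('side');w=imaging.camera('scene')
cv2.imwrite('pics/m2.png',np.vstack([cv2.resize(b[150:270,230:430],(600,360),interpolation=cv2.INTER_CUBIC),cv2.resize(w[160:320,180:460],(600,240))[:240]]))"
```

```text
clock: 4.5
position: [0.587, 0.0174, 0.0529]
ee_rot: [0.725, 0.688, -0.002, -0.003]
ft_force: [-20.1, 1.1, 14.1]
grip_width: -0.003
grasp_force: 10.0
clock: 5.5
position: [0.5498, 0.0193, 0.1926]
ee_rot: [0.725, 0.688, -0.001, -0.0]
ft_force: [0.6, -0.1, 0.0]
grip_width: 0.001
grasp_force: 0.0
t 5.5 pos [0.5498 0.0193 0.1926] f [ 0.6 -0.1  0. ] w 0.001 0.0 q [-0.65, 0.23, 0.61, 1.76, -0.14, 1.2, -0.05]
row [0.3278, -0.102, -0.0074] [-0.0012, 0.0003, -0.2145]
```

View pics/m2.png

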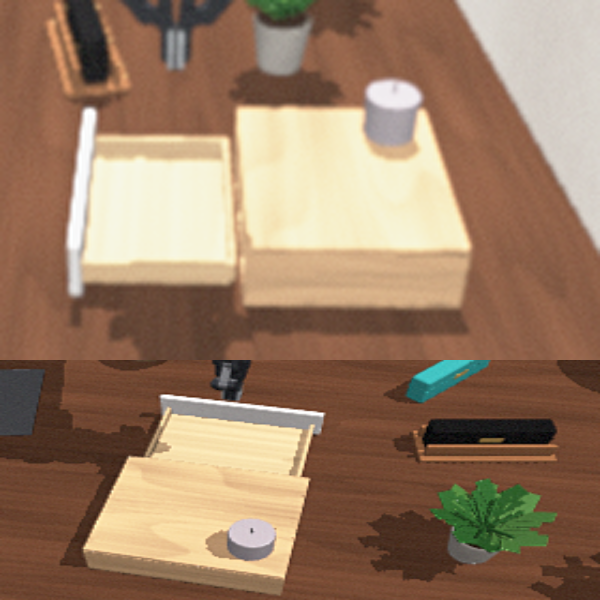

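The drawer is fully out (side view: white front at (85,200), empty interior visible). Next I move over the case.

```bash
python3 -m inch '[[[0.328,-0.102,-0.007,0,0,-0.2145,-1],[0.328,-0.102,-0.007,0,0,-0.2145,-1],[0.328,-0.102,-0.007,0,0,-0.2145,-1],[0.328,-0.102,-0.007,0,0,-0.2145,-1],[0.328,-0.102,-0.007,0,0,-0.2145,-1],[0.328,-0.102,-0.007,0,0,-0.2145,-1],[0.328,-0.102,-0.007,0,0,-0.2145,-1],[0.328,-0.102,-0.007,0,0,-0.2145,-1],[0.328,-0.102,-0.007,0,0,-0.2145,-1],[0.328,-0.102,-0.007,0,0,-0.2145,-1]]]'
python3 -c "
from h import *
to(.465,.352,.057,9.3)
w=imaging.camera('wrist');cv2.imwrite('pics/w3.png',w)
K,R,t=cam('wrist')
# predicted case top outline
a=np.radians(99.3);u=np.array([np.cos(a),np.sin(a),0]);v=np.array([-u[1],u[0],0])
P=[np.array([.465,.352,.068])+i*.08*u+j*.016*v for i,j in[(1,1),(1,-1),(-1,-1),(-1,1)]]
q=np.array([(lambda r:r[:2]/r[2])(K@(R@p+t)) for p in P]);print(q.round(0).tolist())
cv2.polylines(w,[q.astype(int)],True,(0,0,255),1);cv2.imwrite('pics/w3b.png',w)
"
```

```text
clock: 6.6
position: [0.466, 0.3508, 0.2002]
ee_rot: [0.648, 0.762, -0.0, 0.0]
ft_force: [0.6, -0.5, 0.3]
grip_width: 1.0
grasp_force: 0.0
t 6.6 pos [0.466  0.3508 0.2002] f [ 0.6 -0.5  0.3] w 1.0 0.0 q [-1.04, 0.28, 0.37, 1.66, -0.11, 1.23, -0.48]
row [0.0015, -0.0008, 0.1432] [0.0001, 0.0007, -0.0017]
[[260.0, 111.0], [300.0, 111.0], [297.0, 286.0], [264.0, 286.0]]
```

View pics/w3b.png

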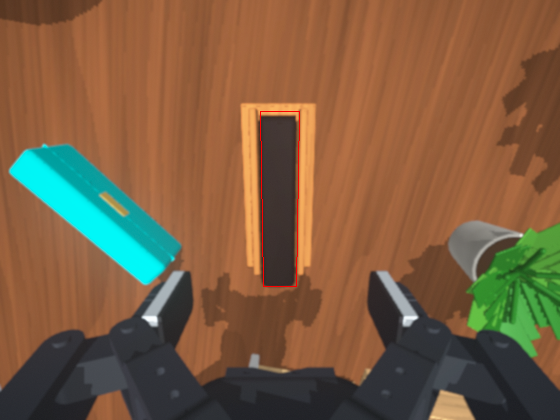

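The predicted outline sits on the black case (columns 260–298, rows 115–286). Descend, grip and lift.

```bash
python3 -m inch '[[[0,-0.001,0.05,0,0,0,-1],[0,-0.001,0.09,0,0,0,-1],[0,-0.001,0.12,0,0,0,-1],[0,-0.001,0.142,0,0,0,-1],[0,-0.001,0.142,0,0,0,-1],[0,-0.001,0.142,0,0,0,-0.2],[0,-0.001,0.142,0,0,0,0.6],[0,-0.001,0.142,0,0,0,0.6],[0,-0.001,0.142,0,0,0,0.6],[0,-0.001,0.142,0,0,0,0.6]]]' 50
python3 -m inch '[[[0,0,0,0,0,0,1],[0,0,0,0,0,0,1],[0,0,0,0,0,0,1],[0,0,-0.01,0,0,0,1],[0,0,-0.03,0,0,0,1],[0,0,-0.06,0,0,0,1],[0,0,-0.1,0,0,0,1],[0,0,-0.14,0,0,0,1],[0,0,-0.14,0,0,0,1],[0,0,-0.14,0,0,0,1]]]' 50
python3 -c "
from h import *
to(.42,-.36,.2,10)"
```

```text
clock: 7.65
position: [0.4647, 0.3525, 0.0596]
ee_rot: [0.647, 0.762, 0.001, -0.0]
ft_force: [-2.0, -2.1, 6.9]
grip_width: 0.363
grasp_force: 49.4
clock: 8.65
position: [0.4644, 0.3523, 0.1995]
ee_rot: [0.647, 0.762, 0.001, -0.0]
ft_force: [-0.6, 0.8, -3.3]
grip_width: 0.365
grasp_force: 50.2
t 8.65 pos [0.4644 0.3523 0.1995] f [-0.6  0.8 -3.3] w 0.365 50.2 q [-1.04, 0.27, 0.38, 1.66, -0.11, 1.22, -0.48]
row [-0.6957, -0.1591, -0.0018] [0.0016, -0.0015, -0.012]
```

The case is held (31 mm opening) and clear of the stand. Carry it to the mat.

```bash
python3 -m inch '[[[-0.04,-0.007,0,0,0,0,1],[-0.08,-0.014,0,0,0,0,1],[-0.12,-0.021,0,0,0,0,1],[-0.16,-0.028,0,0,0,0,1],[-0.2,-0.035,0,0,0,0,1],[-0.24,-0.042,0,0,0,0,1],[-0.28,-0.049,0,0,0,0,1],[-0.32,-0.056,0,0,0,0,1],[-0.36,-0.063,0,0,0,0,1],[-0.36,-0.063,0,0,0,0,1]]]' 50
python3 -m inch '[[[-0.04,-0.007,0,0,0,0,1],[-0.08,-0.014,0,0,0,0,1],[-0.12,-0.021,0,0,0,0,1],[-0.16,-0.028,0,0,0,0,1],[-0.2,-0.035,0,0,0,0,1],[-0.24,-0.042,0,0,0,0,1],[-0.28,-0.049,0,0,0,0,1],[-0.32,-0.056,0,0,0,0,1],[-0.36,-0.063,0,0,0,0,1],[-0.36,-0.063,0,0,0,0,1]]]' 50
python3 -c "
from h import *
to(.457,-.379,.2,10.5,60)"
```

```text
clock: 9.65
position: [0.4591, -0.0189, 0.1974]
ee_rot: [0.65, 0.76, -0.001, -0.0]
ft_force: [0.4, 1.5, -2.5]
grip_width: 0.364
grasp_force: 50.2
clock: 10.65
position: [0.4533, -0.3839, 0.1968]
ee_rot: [0.65, 0.76, -0.002, -0.001]
ft_force: [-0.7, 0.8, -1.5]
grip_width: 0.365
grasp_force: 50.3
t 10.65 pos [ 0.4533 -0.3839  0.1968] f [-0.7  0.8 -1.5] w 0.365 50.3 q [-0.09, 0.41, 0.92, 1.65, -0.33, 1.25, 1.05]
row [0.0043, 0.0044, -0.0032] [-1.0514, 0.0163, -0.0244]
```

```bash
python3 -m inch '[[[0.004,0.004,0,-0.13,0,0,1],[0.004,0.004,0,-0.26,0,0,1],[0.004,0.004,0,-0.39,0,0,1],[0.004,0.004,0,-0.52,0,0,1],[0.004,0.004,0,-0.65,0,-0.01,1],[0.004,0.004,0,-0.78,0.01,-0.015,1],[0.004,0.004,0,-0.91,0.01,-0.02,1],[0.004,0.004,0,-1.05,0.016,-0.024,1],[0.004,0.004,0,-1.05,0.016,-0.024,1],[0.004,0.004,0,-1.05,0.016,-0.024,1]]]' 50
python3 -c "
from h import *
to(.457,-.379,.06,10.5,60)
cv2.imwrite('pics/sd4.png',imaging.camera('side'))"
```

```text
clock: 11.65
position: [0.4565, -0.3725, 0.179]
ee_rot: [0.574, 0.689, 0.349, 0.274]
ft_force: [-0.0, 0.3, -2.7]
grip_width: 0.368
grasp_force: 50.5
t 11.65 pos [ 0.4565 -0.3725  0.179 ] f [-0.   0.3 -2.7] w 0.368 50.5 q [0.84, 0.22, 0.21, 2.07, -1.24, 0.97, 2.03]
row [-0.0092, -0.0948, 0.0716] [-0.1293, -0.0209, -0.014]
```

View pics/sd4.png

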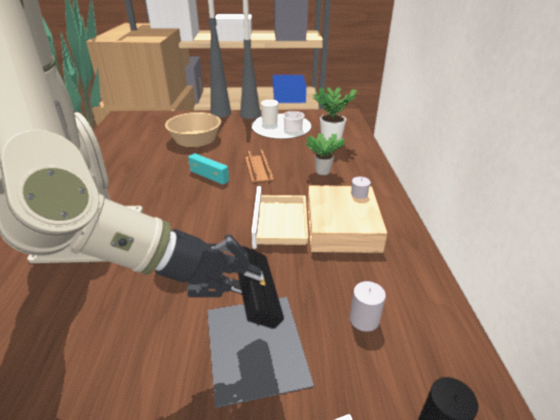

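The case is held and tilted about 52° over the mat, but joint 5 is near its limit. I'll turn the tilt direction towards radial, since the mat is large enough for that.

```bash
python3 -c "
from h import *
to(.457,-.376,.15,-20,60)"
```

```text
t 11.7 pos [ 0.455  -0.3733  0.1781] f [-0.8  0.6 -2.8] w 0.366 50.5 q [0.86, 0.22, 0.19, 2.07, -1.24, 0.97, 2.04]
row [-0.0037, -0.0214, 0.0182] [-0.1317, -0.4625, 0.279]
```

```bash
python3 -m inch '[[[0,-0.01,0.01,-0.03,-0.115,0.07,1],[-0.002,-0.021,0.018,-0.065,-0.23,0.14,1],[-0.004,-0.021,0.018,-0.1,-0.345,0.21,1],[-0.004,-0.021,0.018,-0.132,-0.462,0.279,1],[-0.004,-0.021,0.018,-0.132,-0.462,0.279,1],[-0.004,-0.021,0.018,-0.132,-0.462,0.279,1],[-0.004,-0.021,0.018,-0.132,-0.462,0.279,1]]]' 50
python3 -c "
from h import *
to(.457,-.376,.055,-20,60)"
```

```text
clock: 12.4
position: [0.4584, -0.3703, 0.1297]
ee_rot: [0.66, 0.598, 0.323, 0.319]
ft_force: [0.2, -0.2, -4.9]
grip_width: 0.365
grasp_force: 50.6
t 12.4 pos [ 0.4584 -0.3703  0.1297] f [ 0.2 -0.2 -4.9] w 0.365 50.6 q [1.93, 0.4, -1.03, 2.2, -1.25, 0.43, 2.03]
row [-0.009, -0.0607, 0.043] [-0.1105, -0.2531, 0.1125]
```

```bash
cat >> h.py <<'E'
def lay(h=.005,mc=(.4635,-.378)):
    o=sensors.get_obs();R=Rn.from_quat(o['ee_rot']).as_matrix();u=R[:2,2]/np.linalg.norm(R[:2,2])
    c=.0516*R[:,2]-.016*R[:,1];P=np.array([*(np.array(mc)+.03*u),h])-c
    print('t',o['clock'],'tilt',np.degrees(np.arccos(-R[2,2])).round(1),'az',np.degrees(np.arctan2(u[1],u[0])).round(1),'roll',R[2,0].round(3),'pos',o['position'].round(4),'target',P.round(4),'row',(R.T@(P-o['position'])).round(4),'up 1cm=',(R.T@[0,0,.01]).round(4),'q',np.round(o['joint_pos'],2),'f',np.round(o['ft_force'],1))
E
python3 -c "
from h import *
lay(.04);lay()"
```

```text
t 12.4 tilt 54.0 az -2.5 roll 0.044 pos [ 0.4584 -0.3703  0.1297] target [ 0.4611 -0.3788  0.0832] row [-0.0102 -0.0353  0.0298] up 1cm= [ 0.0004  0.0081 -0.0059] q [ 1.93  0.4  -1.03  2.2  -1.25  0.43  2.03] f [ 0.2 -0.2 -4.9]
t 12.4 tilt 54.0 az -2.5 roll 0.044 pos [ 0.4584 -0.3703  0.1297] target [ 0.4611 -0.3788  0.0482] row [-0.0118 -0.0636  0.0504] up 1cm= [ 0.0004  0.0081 -0.0059] q [ 1.93  0.4  -1.03  2.2  -1.25  0.43  2.03] f [ 0.2 -0.2 -4.9]
```

```bash
python3 -m inch '[[[-0.003,-0.01,0.008,0,0,0,1],[-0.006,-0.02,0.016,0,0,0,1],[-0.01,-0.03,0.024,0,0,0,1],[-0.01,-0.035,0.03,0,0,0,1],[-0.01,-0.035,0.03,0,0,0,1]]]' 50
python3 -c "
from h import *
lay()"
```

```text
clock: 12.9
position: [0.4615, -0.3781, 0.0822]
ee_rot: [0.66, 0.599, 0.324, 0.318]
ft_force: [-0.3, 0.2, -1.8]
grip_width: 0.363
grasp_force: 50.5
t 12.9 tilt 54.0 az -2.3 roll 0.047 pos [ 0.4615 -0.3781  0.0822] target [ 0.4611 -0.3788  0.0483] row [-0.0024 -0.0276  0.0196] up 1cm= [ 0.0005  0.0081 -0.0059] q [ 1.92  0.58 -1.04  2.18 -1.25  0.31  2.16] f [-0.3  0.2 -1.8]
```

```bash
python3 -m inch '[[[-0.001,-0.008,0.005,0,-0.03,0,1],[-0.002,-0.015,0.01,0,-0.06,0,1],[-0.002,-0.02,0.014,0,-0.08,0,1],[-0.002,-0.024,0.017,0,-0.08,0,1],[-0.002,-0.0265,0.0185,0,-0.08,0,1],[-0.002,-0.0265,0.0185,0,-0.08,0,1]]]' 50
python3 -c "
from h import *
lay(.004)"
```

```text
clock: 13.5
position: [0.4568, -0.3871, 0.0576]
ee_rot: [0.671, 0.589, 0.298, 0.337]
ft_force: [-0.8, -1.3, -1.9]
grip_width: 0.364
grasp_force: 51.4
t 13.5 tilt 53.5 az -7.2 roll 0.003 pos [ 0.4568 -0.3871  0.0576] target [ 0.4615 -0.3778  0.0475] row [ 0.0098 -0.006   0.0088] up 1cm= [ 0.      0.008  -0.0059] q [ 2.04  0.79 -1.2   2.21 -1.27  0.07  2.31] f [-0.8 -1.3 -1.9]
```

```bash
python3 -m inch '[[[0.003,0,0,0.05,0,0,1],[0.006,0.004,0,0.1,0,0,1],[0.009,0.004,0,0.14,0,0,1],[0.009,0.004,0,0.14,0,0,1]]]' 50
python3 -c "
from h import *
lay(.005)"
```

```text
clock: 13.9
position: [0.4626, -0.3772, 0.0637]
ee_rot: [0.69, 0.611, 0.256, 0.291]
ft_force: [0.2, 0.6, -2.2]
grip_width: 0.363
grasp_force: 51.4
t 13.9 tilt 45.6 az -7.1 roll -0.002 pos [ 0.4626 -0.3772  0.0637] target [ 0.4678 -0.3785  0.0525] row [-0.0006 -0.0043  0.0116] up 1cm= [-0.      0.0071 -0.007 ] q [ 1.7   0.44 -0.89  2.18 -1.18  0.24  1.95] f [ 0.2  0.6 -2.2]
```

```bash
python3 -m inch '[[[0,-0.002,0.006,0,0,0,1],[0,-0.0043,0.0115,0,0,0,1],[0,-0.0043,0.0115,0,0,0,1],[0,-0.005,0.0122,0,0,0,1],[0,-0.005,0.0122,0,0,0,1]]]' 50
python3 -c "
from h import *
lay(.004)"
```

```text
clock: 14.4
position: [0.4673, -0.3796, 0.0509]
ee_rot: [0.692, 0.608, 0.26, 0.291]
ft_force: [-9.6, 3.7, 25.4]
grip_width: 0.362
grasp_force: 56.0
t 14.4 tilt 45.9 az -7.0 roll 0.005 pos [ 0.4673 -0.3796  0.0509] target [ 0.4675 -0.3786  0.0514] row [ 0.001   0.0004 -0.0003] up 1cm= [ 0.0001  0.0072 -0.007 ] q [ 1.72  0.51 -0.92  2.18 -1.19  0.19  1.99] f [-9.6  3.7 25.4]
```

```bash
python3 -m inch '[[[0,0.001,-0.001,0,0,0,1],[0,0.001,-0.001,0,0,0,0.15],[0,0.001,-0.001,0,0,0,0.05],[0,0.001,-0.001,0,0,0,-0.1],[0,0.001,-0.001,0,0,0,-0.25],[0,0.001,-0.001,0,0,0,-0.4],[0,0.001,-0.001,0,0,0,-0.4],[0,0.001,-0.001,0,0,0,-0.4]]]' 50
python3 -c "
from h import *
lay(.004)"
python3 -m inch '[[[0,-0.012,-0.013,0,0,0,-0.4],[0,-0.026,-0.027,0,0,0,-0.4],[0,-0.042,-0.043,0,0,0,-0.4],[0,-0.05,-0.052,0,0,0,-0.4],[0,-0.05,-0.052,0,0,0,-0.4],[0,-0.05,-0.052,0,0,0,-0.4]]]' 50
python3 -c "
from h import *
lay(.004)
S=imaging.camera('scene');s=imaging.camera('side')
cv2.imwrite('pics/m5.png',np.hstack([cv2.resize(S[150:230,100:220],(400,267),interpolation=cv2.INTER_CUBIC),cv2.resize(s[260:420,180:420],(400,267),interpolation=cv2.INTER_CUBIC)]))
cv2.imwrite('pics/S5.png',S);cv2.imwrite('pics/s5.png',s)
for c in ('scene','side'): print([(np.round(d['pixel'],1).tolist(),round(d['conf'],2)) for d in spotter.look_for('case',c)])
"
```

```text
clock: 15.2
position: [0.4659, -0.3781, 0.0505]
ee_rot: [0.692, 0.609, 0.258, 0.29]
ft_force: [0.3, 1.4, -1.1]
grip_width: 0.699
grasp_force: 0.3
t 15.2 tilt 45.6 az -7.0 roll 0.004 pos [ 0.4659 -0.3781  0.0505] target [ 0.4678 -0.3786  0.0515] row [-0.0003  0.0021  0.0007] up 1cm= [ 0.      0.0071 -0.007 ] q [ 1.71  0.5  -0.91  2.18 -1.19  0.2   1.98] f [ 0.3  1.4 -1.1]
clock: 15.8
position: [0.3946, -0.3694, 0.0514]
ee_rot: [0.692, 0.608, 0.258, 0.29]
ft_force: [-0.3, 0.4, 0.8]
grip_width: 0.705
grasp_force: 0.0
t 15.8 tilt 45.6 az -7.1 roll 0.004 pos [ 0.3946 -0.3694  0.0514] target [ 0.4677 -0.3786  0.0515] row [0.0002 0.0516 0.0527] up 1cm= [ 0.      0.0072 -0.007 ] q [ 1.93  0.43 -0.97  2.28 -1.2   0.3   2.07] f [-0.3  0.4  0.8]
[([390.8, 165.3], 0.91), ([159.4, 182.5], 0.68)]
[([254.7, 343.1], 0.77), ([206.6, 168.7], 0.65)]
```

View pics/m5.png

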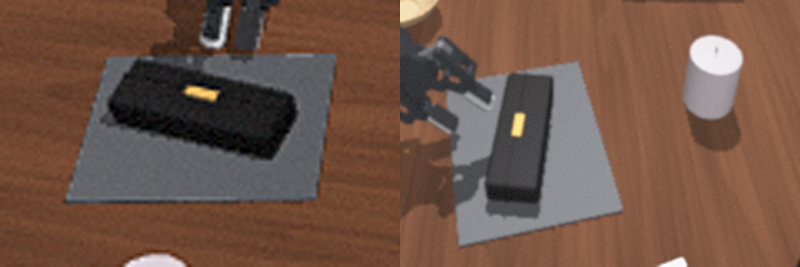

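The case lies flat on the mat and is released (gold tag at scene (160,178)). Now up and back to pointing down.

```bash
python3 -c "
from h import *
for p in [(141.1,168.6),(189.1,179.4)]: print(ray('scene',p,.034).round(4))
print(ray('scene',(159.4,182.5),.022).round(4),ray('side',(254.7,343.1),.022).round(4))
to(.43,-.375,.2,-7,0)"
python3 -m inch '[[[0,0.02,-0.04,0,0,0,-1],[0,0.05,-0.08,0.1,0,0,-1],[0,0.09,-0.1,0.2,0,0,-1],[0,0.12,-0.1,0.3,0,0,-1],[0,0.12,-0.1,0.4,0,0,-1],[0,0.12,-0.1,0.5,0,0,-1],[0,0.12,-0.1,0.6,0,0,-1],[0,0.12,-0.1,0.7,0,0,-1],[0,0.12,-0.1,0.797,0,0,-1],[0,0.12,-0.1,0.797,0,0,-1]]]'
python3 -c "
from h import *
to(.45,-.385,.2,-7,0)"
```

```text
[ 0.4267 -0.4518  0.034 ]
[ 0.4469 -0.2921  0.034 ]
[ 0.4632 -0.3826  0.022 ] [ 0.463  -0.3897  0.022 ]
t 16.0 pos [ 0.3951 -0.3688  0.0513] f [-0.6 -0.8  0.2] w 0.701 0.0 q [1.93, 0.43, -0.97, 2.28, -1.2, 0.3, 2.07]
row [-0.0011, 0.1311, -0.0786] [0.7971, -0.0026, -0.0053]
clock: 17.0
position: [0.4101, -0.3691, 0.2063]
ee_rot: [0.748, 0.663, 0.002, -0.003]
ft_force: [1.1, 0.5, -0.3]
grip_width: 0.996
grasp_force: 0.0
t 17.0 pos [ 0.4101 -0.3691  0.2063] f [ 1.1  0.5 -0.3] w 0.996 0.0 q [1.36, 0.31, -0.83, 1.67, 0.23, 1.27, 0.36]
row [-0.011, 0.0415, 0.0061] [-0.0021, -0.0073, 0.0014]
```

```bash
python3 -m inch '[[[-0.01,0.045,0,0,-0.007,0,-1],[-0.01,0.055,0,0,-0.007,0,-1],[-0.01,0.055,0,0,-0.007,0,-1],[-0.01,0.055,0,0,-0.007,0,-1]]]'
python3 -c "
from h import *
to(.465,-.38,.1,-7,0)
w=imaging.camera('wrist');cm=cam('wrist')
m=(w.max(2)<45).astype(np.uint8);m[330:]=0
m=cv2.morphologyEx(m,cv2.MORPH_OPEN,np.ones((3,3)))
cs,_=cv2.findContours(m,0,1)
for c in sorted(cs,key=cv2.contourArea)[-3:]:
    r=cv2.minAreaRect(c);b=cv2.boxPoints(r);print(cv2.contourArea(c),b.round(0).tolist())
    B=np.array([ray(0,p,.034,cm) for p in b]);print('  c',B.mean(0).round(4),'sides',np.linalg.norm(B[1]-B[0]).round(3),np.linalg.norm(B[2]-B[1]).round(3),'ang',np.degrees(np.arctan2(*(B[1]-B[0])[1::-1])).round(1))
    cv2.polylines(w,[b.astype(int)],True,(0,0,255),1)
cv2.imwrite('pics/w6.png',w)"
```

```text
clock: 17.4
position: [0.4592, -0.388, 0.2067]
ee_rot: [0.75, 0.661, -0.001, 0.001]
ft_force: [0.1, 0.6, 0.3]
grip_width: 1.001
grasp_force: 0.0
t 17.4 pos [ 0.4592 -0.388   0.2067] f [0.1 0.6 0.3] w 1.001 0.0 q [1.26, 0.42, -0.81, 1.55, 0.31, 1.31, 0.28]
row [0.0089, 0.0047, 0.1067] [0.0003, 0.0021, -0.0046]
215.5 [[163.0, 314.0], [183.0, 314.0], [183.0, 329.0], [163.0, 329.0]]
  c [ 0.3151 -0.5225  0.034 ] sides 0.023 0.021 ang -7.3
1951.0 [[516.0, 272.0], [559.0, 272.0], [559.0, 329.0], [516.0, 329.0]]
  c [ 0.7339 -0.5484  0.034 ] sides 0.047 0.079 ang -7.3
```

View pics/w6.png

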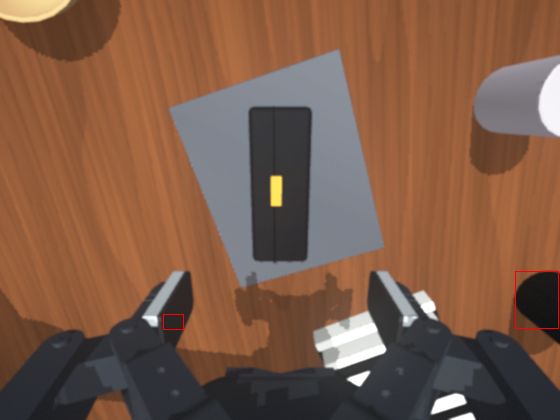

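The case lies fully on the mat, aligned with the hand, with corners at about (249,107), (311,107), (308,262) and (253,262).

```bash
python3 -c "
from h import *
B=np.array([ray('wrist',p,.035) for p in [(249,107),(311,107),(308,262),(253,262)]]);print(B.round(4));c=B.mean(0);print(c)
d=(B[0]+B[1]-B[2]-B[3])/2;a=np.degrees(np.arctan2(d[1],d[0]))-90;print(a)
to(c[0],c[1],.033,a)"
```

```text
[[ 0.4405 -0.3002  0.035 ]
 [ 0.4973 -0.3074  0.035 ]
 [ 0.4791 -0.465   0.035 ]
 [ 0.4198 -0.4575  0.035 ]]
[ 0.45917825 -0.38250907  0.035     ]
-7.046785494305041
t 17.45 pos [ 0.4588 -0.3882  0.2069] f [-0.  -0.6  0. ] w 1.002 0.0 q [1.26, 0.42, -0.81, 1.55, 0.31, 1.31, 0.28]
row [0.0062, -0.0003, 0.1739] [-0.0001, 0.0028, -0.0045]
```

```bash
python3 -m inch '[[[0.006,0,0.05,0,0.003,-0.004,-1],[0.006,0,0.1,0,0.003,-0.004,-1],[0.006,0,0.14,0,0.003,-0.004,-1],[0.006,0,0.165,0,0.003,-0.004,-1],[0.006,0,0.181,0,0.003,-0.004,-1],[0.006,0,0.181,0,0.003,-0.004,-1],[0.006,0,0.181,0,0.003,-0.004,-0.5],[0.006,0,0.181,0,0.003,-0.004,0],[0.006,0,0.181,0,0.003,-0.004,0.5],[0.006,0,0.181,0,0.003,-0.004,0.5]]]' 40
python3 -m inch '[[[0,0,0,0,0,0,0.5],[0,0,0,0,0,0,0.5],[0,0,-0.02,0,0,0,0.5],[0,0,-0.06,0,0,0,0.5],[0,0,-0.11,0,0,0,0.5],[0,0,-0.16,0,0,0,0.5],[0,0,-0.17,0,0,0,0.5],[0,0,-0.17,0,0,0,0.5]]]' 40
python3 -c "
from h import *
S=imaging.camera('scene');s=imaging.camera('side')
def cr(im,x,y,w,h,f):
    c=cv2.resize(im[y:y+h,x:x+w],None,fx=f,fy=f,interpolation=cv2.INTER_CUBIC)
    for k in range(0,w,10):
        cv2.line(c,(k*f,0),(k*f,6),(0,0,255),1)
        if (x+k)%20==0: cv2.putText(c,str(x+k),(k*f,18),0,.35,(0,0,255),1)
    for k in range(0,h,10):
        cv2.line(c,(0,k*f),(8,k*f),(0,0,255),1)
        if (y+k)%20==0: cv2.putText(c,str(y+k),(8,k*f+4),0,.35,(0,0,255),1)
    return c
o=np.zeros((600,800,3),np.uint8)
a=cr(S,238,168,100,60,5);o[:300,:500]=a
b=cr(s,240,180,75,75,4);o[300:600,:300]=b
c=cr(S,90,150,120,70,4);o[310:590,310:790]=c
cv2.imwrite('pics/m7.png',o)
to(.46,.0,.25,-3)"
```

```text
clock: 18.45
position: [0.4612, -0.3835, 0.0279]
ee_rot: [0.749, 0.662, -0.0, 0.001]
ft_force: [-2.5, 0.7, 5.8]
grip_width: 0.694
grasp_force: 44.5
clock: 19.25
position: [0.4615, -0.3834, 0.1986]
ee_rot: [0.749, 0.662, 0.0, 0.002]
ft_force: [0.4, 0.6, -2.6]
grip_width: 0.693
grasp_force: 44.3
t 19.35 pos [ 0.4599 -0.3826  0.1948] f [ 0.5 -0.1 -2.5] w 0.695 44.3 q [1.26, 0.43, -0.82, 1.57, 0.32, 1.29, 0.27]
row [0.3798, -0.047, -0.0549] [-0.0016, -0.0007, -0.0708]
```

View pics/m7.png

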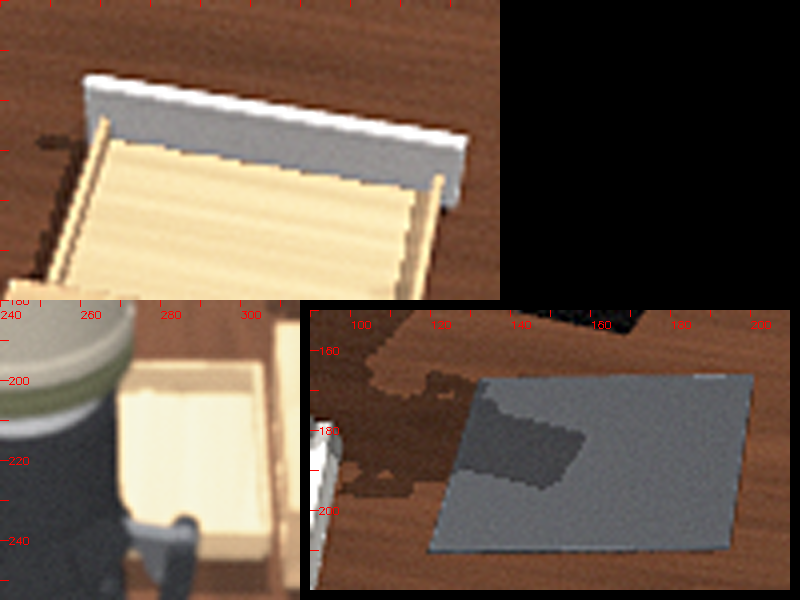

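The case is held and the mat is empty. Drawer floor/front corners are at scene (259.4,196) and (321,206). I'll work out the drop point.

```bash
python3 -c "
from h import *
S=cam('scene')
A,B=ray(0,(259.4,196),.018,S),ray(0,(321,206),.018,S);print(A.round(4),B.round(4),np.linalg.norm(A-B))
C,D=ray(0,(255.4,183),.062,S),ray(0,(331.4,195),.062,S);print(C.round(4),D.round(4),np.linalg.norm(C-D))
for X,Y in((A,B),(C,D)):print(np.degrees(np.arctan2(-(Y-X)[0],(Y-X)[1])))
# side back inner wall/floor
for p,z in [((305,196),.036),((306,235),.036)]: print('back wall top',ray('side',p,z).round(4))
"
```

```text
[ 0.4642 -0.0739  0.018 ] [0.4732 0.1095 0.018 ] 0.1836519574892113
[ 0.4545 -0.0861  0.062 ] [0.4652 0.1343 0.062 ] 0.22066164084634388
-2.788793314843251
-2.7714828991959464
back wall top [0.6074 0.1133 0.036 ]
back wall top [ 0.593  -0.0742  0.036 ]
```

```bash
python3 -m inch '[[[0.04,0.002,0,0,0,-0.01,0.5],[0.08,0.005,0,0,0,-0.02,0.5],[0.12,0.007,0,0,0,-0.03,0.5],[0.16,0.01,0,0,0,-0.04,0.5],[0.205,0.012,0,0,0,-0.05,0.5],[0.25,0.015,0,0,0,-0.06,0.5],[0.295,0.018,0,0,0,-0.074,0.5],[0.34,0.021,0,0,0,-0.074,0.5],[0.38,0.024,0,0,0,-0.074,0.5],[0.4066,0.0242,0,0,0,-0.074,0.5]]]' 40
python3 -m inch '[[[0,0,0.03,0,0,0,0.5],[0,0,0.06,0,0,0,0.5],[0,0,0.07,0,0,0,0.5],[0,0,0.07,0,0,0,0.5]]]'
python3 -c "
from h import *
to(.534,.018,.044,-2.8)"
```

```text
clock: 20.35
position: [0.5335, 0.021, 0.1942]
ee_rot: [0.723, 0.691, -0.0, -0.002]
ft_force: [-0.0, -0.2, -1.4]
grip_width: 0.695
grasp_force: 44.2
clock: 20.75
position: [0.5328, 0.0176, 0.1238]
ee_rot: [0.724, 0.69, -0.001, -0.002]
ft_force: [-0.6, -0.1, -2.0]
grip_width: 0.695
grasp_force: 44.2
t 20.75 pos [0.5328 0.0176 0.1238] f [-0.6 -0.1 -2. ] w 0.695 44.2 q [0.71, 0.41, -0.98, 1.81, 0.37, 1.13, -0.45]
row [0.0003, 0.0016, 0.0798] [-0.0049, -0.0011, -0.0]
```

```bash
python3 -m inch '[[[0,0.001,0.03,-0.004,0,0,0.5],[0,0.001,0.055,-0.004,0,0,0.5],[0,0.001,0.07,-0.004,0,0,0.5],[0,0.001,0.077,-0.004,0,0,0.5],[0,0.001,0.078,-0.004,0,0,0.5]]]' 40
python3 -c "
from h import *
to(.534,.018,.044,-2.8)"
```

```text
clock: 21.25
position: [0.5355, 0.0178, 0.0481]
ee_rot: [0.724, 0.689, 0.001, 0.001]
ft_force: [-0.0, 0.1, -1.7]
grip_width: 0.694
grasp_force: 44.2
t 21.25 pos [0.5355 0.0178 0.0481] f [-0.   0.1 -1.7] w 0.694 44.2 q [0.64, 0.51, -0.91, 1.87, 0.48, 1.0, -0.53]
row [0.0001, -0.0015, 0.0041] [0.0035, -0.0007, -0.0004]
```

```bash
python3 -m inch '[[[0,-0.001,0.002,0,0,0,0.5],[0,-0.001,0.004,0,0,0,0.5],[0,-0.001,0.0055,0,0,0,0.5],[0,-0.001,0.0055,0,0,0,0.5]]]' 40
python3 -c "
from h import *
to(.534,.018,.042,-2.8)"
```

```text
clock: 21.65
position: [0.5345, 0.0178, 0.0426]
ee_rot: [0.724, 0.69, 0.001, 0.001]
ft_force: [-0.0, 0.1, -1.6]
grip_width: 0.69
grasp_force: 44.2
t 21.65 pos [0.5345 0.0178 0.0426] f [-0.   0.1 -1.6] w 0.69 44.2 q [0.64, 0.52, -0.91, 1.87, 0.49, 0.98, -0.53]
row [0.0002, -0.0005, 0.0006] [0.0039, -0.0003, -0.0003]
```

```bash
python3 -m inch '[[[0,0,0.001,0,0,0,0.5],[0,0,0.002,0,0,0,0.5],[0,0,0.002,0,0,0,0.5]]]' 40
python3 -m inch '[[[0,0,0.0005,0,0,0,0.5],[0,0,0.0015,0,0,0,0.5],[0,0,0.0015,0,0,0,0.5]]]' 40
```

```text
clock: 21.95
position: [0.5357, 0.0178, 0.0419]
ee_rot: [0.724, 0.689, 0.002, 0.002]
ft_force: [-0.6, -1.1, 10.7]
grip_width: 0.688
grasp_force: 45.8
clock: 22.25
position: [0.5372, 0.0177, 0.0419]
ee_rot: [0.724, 0.689, 0.003, 0.003]
ft_force: [-0.1, -2.4, 23.0]
grip_width: 0.693
grasp_force: 47.3
```

```bash
python3 -m inch '[[[0,0,-0.003,0,0,0,0.5],[0,0,-0.003,0,0,0,-0.5],[0,0,-0.003,0,0,0,-0.75],[0,0,-0.003,0,0,0,-0.75],[0,0,-0.02,0,0,0,-0.75],[0,0,-0.06,0,0,0,-0.75],[0,0,-0.11,0,0,0,-0.75],[0,0,-0.16,0,0,0,-0.75],[0,0,-0.16,0,0,0,-0.75],[0,0,-0.16,0,0,0,-0.75]]]' 40
python3 -c "
from h import *
to(.415,.02,.2,-2.8)
w=imaging.camera('wrist');S=imaging.camera('scene')
cv2.imwrite('pics/m8.png',np.vstack([cv2.resize(w,(480,360)),cv2.resize(S[165:275,230:450],(480,240),interpolation=cv2.INTER_CUBIC)]))"
```

```text
clock: 23.25
position: [0.5343, 0.0179, 0.2008]
ee_rot: [0.724, 0.69, 0.002, 0.002]
ft_force: [0.2, 0.2, 0.0]
grip_width: 0.876
grasp_force: 0.0
t 23.25 pos [0.5343 0.0179 0.2008] f [0.2 0.2 0. ] w 0.876 0.0 q [0.77, 0.32, -1.03, 1.73, 0.29, 1.25, -0.39]
row [-0.0037, -0.1193, 0.0] [0.0063, 0.0003, -0.0002]
```

View pics/m8.png

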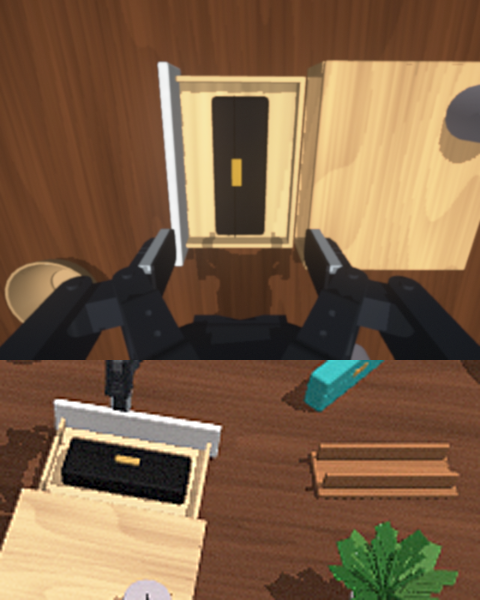

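The case lies flat inside the drawer, clear of the walls (wrist view (240,165)). Now I close the hand, come down in front of the panel and push it in.

```bash
python3 -m inch '[[[0.001,-0.04,0,0.006,0,0,1],[0.002,-0.08,0,0.006,0,0,1],[0.002,-0.119,0,0.006,0,0,1],[0.002,-0.119,0,0.006,0,0,1],[0.002,-0.119,0,0.006,0,0,1],[0.002,-0.119,0,0.006,0,0,1]]]' 40
python3 -c "
from h import *
to(.415,.024,.055,-2.8)"
```

```text
clock: 23.95
position: [0.4154, 0.0254, 0.1983]
ee_rot: [0.724, 0.689, -0.0, -0.001]
ft_force: [0.6, 0.1, 0.1]
grip_width: 0.002
grasp_force: 0.0
t 23.95 pos [0.4154 0.0254 0.1983] f [0.6 0.1 0.1] w 0.002 0.0 q [1.02, -0.09, -1.11, 1.99, -0.09, 1.19, -0.11]
row [-0.0016, 0.0, 0.1433] [-0.0028, -0.0013, -0.0006]
```

```bash
python3 -m inch '[[[-0.001,0,0.04,0,0,0,1],[-0.001,0,0.08,0,0,0,1],[-0.001,0,0.12,0,0,0,1],[-0.001,0,0.143,0,0,0,1],[-0.001,0,0.143,0,0,0,1],[-0.001,0,0.143,0,0,0,1]]]'
python3 -c "
from h import *
to(.575,.0165,.055,-2.8)"
```

```text
clock: 24.55
position: [0.4151, 0.026, 0.0555]
ee_rot: [0.724, 0.69, -0.0, -0.003]
ft_force: [-0.2, -0.5, -0.3]
grip_width: -0.001
grasp_force: 0.0
t 24.55 pos [0.4151 0.026  0.0555] f [-0.2 -0.5 -0.3] w -0.001 0.0 q [0.88, 0.27, -1.11, 2.14, 0.3, 0.9, -0.45]
row [-0.0018, 0.1602, -0.0001] [-0.0041, -0.0038, 0.0009]
```

```bash
python3 -m inch '[[[0,0.01,0,-0.004,-0.004,0,1],[0,0.02,0,-0.004,-0.004,0,1],[0,0.028,0,-0.004,-0.004,0,1],[0,0.036,0,-0.004,-0.004,0,1],[0,0.046,0,-0.004,-0.004,0,1],[0,0.056,0,-0.004,-0.004,0,1],[0,0.066,0,-0.004,-0.004,0,1],[0,0.076,0,-0.004,-0.004,0,1],[0,0.086,0,-0.004,-0.004,0,1],[0,0.096,0,-0.004,-0.004,0,1]]]'
python3 -m inch '[[[0,0.01,0,0,0,0,1],[0,0.02,0,0,0,0,1],[0,0.03,0,0,0,0,1],[0,0.04,0,0,0,0,1],[0,0.05,0,0,0,0,1],[0,0.06,0,0,0,0,1],[0,0.066,0,0,0,0,1],[0,0.066,0,0,0,0,1]]]'
python3 -c "
from h import *
to(.587,.0165,.055,-2.8)"
```

```text
clock: 25.55
position: [0.5113, 0.0198, 0.0551]
ee_rot: [0.724, 0.689, -0.001, 0.002]
ft_force: [-2.2, -1.9, 1.4]
grip_width: -0.002
grasp_force: 1.1
clock: 26.35
position: [0.5774, 0.0171, 0.0555]
ee_rot: [0.724, 0.69, -0.0, 0.002]
ft_force: [-2.0, -0.9, 0.6]
grip_width: -0.005
grasp_force: 1.0
t 26.35 pos [0.5774 0.0171 0.0555] f [-2.  -0.9  0.6] w -0.005 1.0 q [0.61, 0.59, -0.91, 1.75, 0.54, 1.06, -0.54]
row [-0.0002, 0.0096, 0.0005] [0.0025, 0.0026, -0.0002]
```

```bash
python3 -m inch '[[[0,0.003,0,0,0,0,1],[0,0.006,0,0,0,0,1],[0,0.009,0,0,0,0,1],[0,0.01,0,0,0,0,1],[0,0.01,0,0,0,0,1]]]'
python3 -m inch '[[[0,0.001,0,0,0,0,1],[0,0.002,0,0,0,0,1],[0,0.002,0,0,0,0,1]]]'
```

```text
clock: 26.85
position: [0.5864, 0.0166, 0.0554]
ee_rot: [0.724, 0.69, -0.001, 0.002]
ft_force: [-2.6, 1.9, 0.6]
grip_width: 0.002
grasp_force: 1.3
clock: 27.15
position: [0.5868, 0.0166, 0.0554]
ee_rot: [0.724, 0.69, -0.002, 0.001]
ft_force: [-12.4, 0.3, 9.2]
grip_width: 0.001
grasp_force: 6.3
```

```bash
python3 -m inch '[[[0,0.0015,0,0,0,0,1],[0,0.0015,0,0,0,0,1]]]'
python3 -m inch '[[[0,-0.03,0,0,0,0,1],[0,-0.06,-0.02,0,0,0,1],[0,-0.08,-0.06,0,0,0,1],[0,-0.08,-0.11,0,0,0,1],[0,-0.08,-0.15,0,0,0,1],[0,-0.08,-0.15,0,0,0,1],[0,-0.08,-0.15,0,0,0,1],[0,-0.08,-0.15,0,0,0,1],[0,-0.08,-0.15,0,0,0,1],[0,-0.08,-0.15,0,0,0,1]]]'
python3 -m inch '[[[0,-0.0,0,0,0,0,1],[0,0,0,0,0,0,1],[0,0,0,0,0,0,1],[0,0,0,0,0,0,1],[0,0,0,0,0,0,1],[0,0,0,0,0,0,1]]]'
python3 -c "
from h import *
o0=cv2.imread('pics/scene0.png');d0=cv2.imread('pics/side0.png')
S=imaging.camera('scene');s=imaging.camera('side');cv2.imwrite('pics/Sf.png',S);cv2.imwrite('pics/sf.png',s)
for n,c in(('drawer_front','scene'),('drawer_front','side'),('case','scene'),('short_candle','scene'),('short_candle','side'),('grey_candle','scene'),('herb_pot','scene')):
    print(n,c,[(np.round(d['pixel']).tolist(),round(d['conf'],2)) for d in spotter.look_for(n,c)][:2])
for nm,a,b,(x,y,w,h) in(('scene chest',o0,S,(215,212,115,100)),('side chest',d0,s,(298,175,92,75)),('scene mat',o0,S,(118,160,85,52)),('grey',o0,S,(130,225,38,42)),('herb',o0,S,(380,238,60,60))):
    q=cv2.absdiff(a,b)[y:y+h,x:x+w].max(2);print(nm,q.mean().round(1),(q>40).sum())
print('front white strip scene', S[222,255].tolist(),o0[222,255].tolist(),S[231,315].tolist(),o0[231,315].tolist())
"
```

```text
clock: 27.35
position: [0.5871, 0.0166, 0.0553]
ee_rot: [0.724, 0.69, -0.003, 0.0]
ft_force: [-20.7, -0.0, 16.1]
grip_width: -0.002
grasp_force: 10.2
clock: 28.35
position: [0.5094, 0.0206, 0.2044]
ee_rot: [0.724, 0.69, -0.001, 0.001]
ft_force: [-0.2, -0.3, 0.8]
grip_width: -0.003
grasp_force: 0.0
clock: 28.95
position: [0.5098, 0.0206, 0.2053]
ee_rot: [0.724, 0.69, -0.001, 0.002]
ft_force: [0.0, 0.1, -0.7]
grip_width: 0.0
grasp_force: 0.0
drawer_front scene [([282.0, 230.0], 0.82)]
drawer_front side [([303.0, 220.0], 0.77), ([252.0, 353.0], 0.74)]
case scene [([392.0, 164.0], 0.87)]
short_candle scene [([293.0, 280.0], 0.6)]
short_candle side [([360.0, 189.0], 0.88)]
grey_candle scene [([149.0, 243.0], 0.91)]
herb_pot scene [([409.0, 264.0], 0.7)]
scene chest 4.8 144
side chest 4.6 0
scene mat 16.9 194
grey 4.1 0
herb 4.9 0
front white strip scene [255, 255, 255] [255, 255, 255] [191, 198, 214] [186, 191, 205]
```

The chest looks the same as at the start, with the drawer shut 1.6 s after letting go. The candles and pot haven't moved.

```bash
python3 -c "
from workcell import order
print(order.hand_in())"
```

```text
the job is handed in; nothing more can be done
None
```

I handed the job in at about 29 s: the spectacle case lies flat in the drawer, which was latched and still shut 1.6 s after letting go, and the candles and pot are undisturbed.

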